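# Sort conveyor spares into their kit trays

### The job

Sort the five loose steel conveyor spares on the packing bench into the three grey pocket trays, each with its own kind as shown by the sample already in the tray: the two hollow sleeves, the two solid stubs and the flanged hub. Stand each one upright on the floor of a free pocket, one to a pocket, and let go. Leave the tape roll and the white jar where they are.

Things in the scene. Friction and masses are not known exactly. Their poses are not given: they have to be found in the camera images.
- sleeve_a: Loose hollow steel sleeve: a plain pipe piece open right through, 36 mm outside diameter, 24 mm bore, 50 mm tall, about 0.22 kg. Same kind as the other sleeve. Origin: centre of the underside; stands upright on the bench with z up.
- sleeve_b: Loose hollow steel sleeve: a plain pipe piece open right through, 36 mm outside diameter, 24 mm bore, 50 mm tall, about 0.22 kg. Same kind as the other sleeve. Origin: centre of the underside; stands upright on the bench with z up.
- stub_a: Loose solid steel stub: a plain round bar piece with a flat closed top, 36 mm diameter, 50 mm tall, about 0.4 kg. Same kind as the other stub. Origin: centre of the underside; stands upright on the bench with z up.
- stub_b: Loose solid steel stub: a plain round bar piece with a flat closed top, 36 mm diameter, 50 mm tall, about 0.4 kg. Same kind as the other stub. Origin: centre of the underside; stands upright on the bench with z up.
- hub: Loose steel flanged hub: round flange 44 mm diameter and 8 mm thick at the bottom, a solid 24 mm diameter neck above it, 50 mm tall overall, about 0.25 kg. Origin: centre of the underside; stands upright on the bench with z up.
- tray_sleeves: Grey tray fixed to the bench, 68 (x) x 196 (y) x 22 mm high, floor and walls 4 mm; two cross walls, rim high, make a row of three 60 x 60 mm pockets, 18 mm deep, centred at y = -64, 0, +64 mm. Origin: underside centre; z up, y along the row. For sleeves: a sample sleeve is fixed in its y = -64 mm pocket (standing 54 mm above the bench); the pockets at 0 and +64 mm are free.
- tray_stubs: Grey tray fixed to the bench, 68 (x) x 196 (y) x 22 mm high, floor and walls 4 mm; two cross walls, rim high, make a row of three 60 x 60 mm pockets, 18 mm deep, centred at y = -64, 0, +64 mm. Origin: underside centre; z up, y along the row. For stubs: a sample stub is fixed in its y = +64 mm pocket (standing 54 mm above the bench); the pockets at 0 and -64 mm are free.
- tray_hubs: Grey tray fixed to the bench, 68 (x) x 196 (y) x 22 mm high, floor and walls 4 mm; two cross walls, rim high, make a row of three 60 x 60 mm pockets, 18 mm deep, centred at y = -64, 0, +64 mm. Origin: underside centre; z up, y along the row. For hubs: sample hubs are fixed in its two end pockets (standing 54 mm above the bench); only the middle pocket, y = 0, is free.
- tape_roll: Loose bystander: brown roll of tape lying flat among the parts, 56 mm outside diameter, 38 mm hole, 25 mm high. Origin: centre of the underside, z up. Not to be moved.
- jar: Loose bystander: small white capped plastic jar standing among the parts, 40 mm diameter, 60 mm tall. Origin: centre of the underside, z up. Not to be moved.
Not all that is in view belongs to the job. What is shaped like the sleeve_a but purple is not meant. What is shaped like the tray_sleeves but pink is not meant.

How it is judged (in metres and radians):
At the end, for the whole second after the job is handed in: Both sleeves, both stubs and the hub stand in free pockets of the tray of their kind, one to a pocket: origin within 15 mm of the pocket's centre along the tray's x and y, at most 10 mm above the tray's underside (floor at 4 mm), upright within 0.15 rad, at rest (below 0.02 m/s) and released ((((x of sleeve_a in the frame of tray_sleeves between -0.015 and 0.015 m and y of sleeve_a in the frame of tray_sleeves between -0.015 and 0.015 m) and (x of sleeve_b in the frame of tray_sleeves between -0.015 and 0.015 m and y of sleeve_b in the frame of tray_sleeves between 0.049 and 0.079 m)) or ((x of sleeve_a in the frame of tray_sleeves between -0.015 and 0.015 m and y of sleeve_a in the frame of tray_sleeves between 0.049 and 0.079 m) and (x of sleeve_b in the frame of tray_sleeves between -0.015 and 0.015 m and y of sleeve_b in the frame of tray_sleeves between -0.015 and 0.015 m))) and (((x of stub_a in the frame of tray_stubs between -0.015 and 0.015 m and y of stub_a in the frame of tray_stubs between -0.015 and 0.015 m) and (x of stub_b in the frame of tray_stubs between -0.015 and 0.015 m and y of stub_b in the frame of tray_stubs between -0.079 and -0.049 m)) or ((x of stub_a in the frame of tray_stubs between -0.015 and 0.015 m and y of stub_a in the frame of tray_stubs between -0.079 and -0.049 m) and (x of stub_b in the frame of tray_stubs between -0.015 and 0.015 m and y of stub_b in the frame of tray_stubs between -0.015 and 0.015 m))) and x of hub in the frame of tray_hubs between -0.015 and 0.015 m and y of hub in the frame of tray_hubs between -0.015 and 0.015 m and angle between each of sleeve_a, sleeve_b, stub_a, stub_b, hub's own z axis and vertical below 0.15 rad and z of each of sleeve_a, sleeve_b in the frame of tray_sleeves below 0.01 m and linear speed of each of sleeve_a, sleeve_b, stub_a, stub_b, hub below 0.02 m/s and contact force between each of sleeve_a, sleeve_b, stub_a, stub_b, hub and the fingers below 0.1 N and z of each of stub_a, stub_b in the frame of tray_stubs below 0.01 m and z of hub in the frame of tray_hubs below 0.01 m); the robot touches nothing.
It fails at once if the tape roll or the jar is moved by more than 30 mm or tipped by more than 0.6 rad (distance of any of tape_roll, jar from where it was at the start of the episode above 0.03 m or angle between any of tape_roll, jar's own z axis and vertical above 0.6 rad).
It also fails if it takes over 112 s, if anything falls off the work surface, if the arm or the gripper's body presses on something with over 40 N, if the wrist force passes 120 N, or if a joint passes its speed limit or range.

### The arm

A 6-joint arm with a two-finger parallel gripper is mounted at the origin on the work surface. World frame = base frame: x ahead of the robot, y to its left, z up, the work surface at z = 0. Lengths are in mm, angles in rad, forces in N, time in s.
With the tool pointing down it reaches from about 275 to 975 mm from the base axis. Payload 8.4 kg.
Tool frame: the origin (TCP) lies at the centre of the arm's flange, where the gripper is bolted on; the fingertips stand 190 mm ahead of it and the grasp point (between the pads) lies 171 mm ahead of it; z points along the fingers, y is the direction in which the jaws open and shut (so a half turn about z gives the same grasp; the last joint's range is limited). The gripper opens to 92 mm and grips with 3 to 60 N. Pads are 20 mm wide; open, the fingers measure 128 mm over their backs; the gripper's body (75 mm by 189 mm) begins 69 mm behind the grasp point.
Start: joints at [1.187, 0.353, 1.633, -0, 1.155, -0.002], TCP at [232.869, 580.001, 404.683] pointing down, gripper open.
Joint ranges: [-2.63, 2.63], [-0.92, 2.1], [0.06, 2.66], [-1.3, 4.44], [0, 2.69], [-3.02, 3.02]. Speed limits (rad/s): [2.22, 2.22, 2.79, 3.14, 3.14, 3.14].

### API

Orientations are given as [roll, pitch, yaw] about the fixed x, y, z axes, in that order (R = Rz(yaw) Ry(pitch) Rx(roll)).
In Python, from workcell import env, cams, workorder, spotter gives the robot as it stands. The module is installed in compiled form; this text tells all that it offers.
- The arm moves only by the tool step_arm, never from a script. Its argument "deltas" is text: rows parted by semicolons, each of 5 numbers parted by spaces: the finger opening in mm, from 0 to 91.9, then the shift along the tool's x, y, z in mm, then the turn about the tool's z in degrees. In form: hand x y z twist; .... A call has 1 to 8 rows; each row is the pose to reach, as a shift and turn from the pose commanded when the call began, along the tool's axes at that moment; what a row does not reach only later rows make up. A row lasts 1/10 s, in which the tool goes at most 50 mm and 8.59 degrees, less where a joint would pass 70% of its speed; a pose out of reach is approached as far as the arm can. A call with a gripper value outside its range is refused whole. The fingers move at their own pace and stop on an object; "squeeze" is the grip in N (left out, the last holds). Time passes only in rows, so rows that repeat a pose let the fingers close. It gives the time, the measured TCP pose, the force and the opening at its end, in the units of the state.
- env.read_state(): the state, without advancing time (a new reading comes with each control period).
- cams.grab_frame(name): name is "scene" or "top" or "wrist"; returns a dict with "pixels" (420x560x3 uint8, red, green, blue), "depth" (420x560 float32, mm along the optical axis (not along the pixel's ray), 0 where there is no reading), "fx", "fy", "cx", "cy" (pixels), "k1" (the pictures are not rectified: a ray, as slopes to the right and down, at radius r is drawn at 1 + k1 r^2 times it, then the intrinsics apply), "R" (3x3) and "t" (3): a world point X has camera coordinates R X + t. Camera axes: x right, y down, z forward; pixel columns grow to the right and rows downward; lengths in mm; the calibration is good to about 2 mm. A picture is of the moment at which its call begins.
- workorder.finish_job(): hands the job in, once; it reports no verdict.
Trained networks look in a picture, given as the dict that the camera call returned (one of the last four; its "shot" number tells which), for a name from the list of things; names that differ only in an ending like _2 or _b are one class to them, and where a whole thing is asked for, a point or a joint stands for the part that bears it (a point fixed in the world has none). Each returns a list of dicts, best first, with "p" (0 to 1); they miss things now and then, are a little off and sometimes report something else, mostly with a low value. They report only what shows in the picture. A call takes as long as a camera call. They do not tell look-alikes from the thing itself.
- spotter.trace(picture, label): "region" (420x560 bool, what is visible of it) and "rect" ([left, top, right, bottom] in pixels, round what is visible of it).
The state is a dict: "time_s": time; "qpos": joint angles; "qd": joint speeds; "effort": joint torques, N m; "ee_pos": TCP position; "eef_rot": TCP orientation; "wrist_force": force on the tool from outside, world axes, zero at the start; "wrist_torque": the same for the moment, N m; "finger_gap": finger opening in mm.
Only numpy, scipy, OpenCV 4.12 (cv2) and the standard library are available. Lean on these libraries where they do the work, as an engineer would, in place of code of your own. Each camera call takes 0.05 s, during which the arm holds its last target. There are 200 camera calls.

## Working session

There is one attempt and no reset: what is moved stays moved. The work goes in short steps, Python scripts to look and compute and a tool call to move; the robot and the scene stay as the last step left them, time stands still between calls to the robot, and variables do not carry over. Pictures are saved under pics/ and viewed, about 12 in all and at most 16, crops included, and the job is handed in when it is done.

Besides the shell and the picture viewer there is one more tool, called after "Request:" by a JSON object that holds its "fn" and its "kwargs". step_arm: Moves the arm, as the interface text tells. Its arguments: {"type":"object","properties":{"deltas":{"type":"string"},"squeeze":{"type":"number"}},"required":["deltas"]}

```bash
mkdir -p pics
cat > h.py <<'E'
import numpy as np, cv2
from workcell import env, cams, workorder, spotter
def cloud(f):
    """world xyz per pixel (420x560x3), nan where no depth"""
    h,w=f["depth"].shape
    v,u=np.mgrid[0:h,0:w]
    xd=(u-f["cx"])/f["fx"]; yd=(v-f["cy"])/f["fy"]
    x,y=xd.copy(),yd.copy()
    for _ in range(8):
        s=1+f["k1"]*(x*x+y*y); x=xd/s; y=yd/s
    d=f["depth"].astype(float); d=np.where(d>0,d,np.nan)
    P=np.stack([x*d,y*d,d],-1)-np.asarray(f["t"])
    return P@np.asarray(f["R"])
def save(f,name,crop=None,s=1.4):
    im=cv2.cvtColor(f["pixels"],cv2.COLOR_RGB2BGR)
    if crop: im=im[crop[1]:crop[3],crop[0]:crop[2]]
    cv2.imwrite(f"pics/{name}.png",cv2.resize(im,None,fx=s,fy=s))
E
python3 - <<'E'
from h import *
s=env.read_state(); print(s["time_s"],s["ee_pos"],s["eef_rot"],s["wrist_force"],s["finger_gap"])
for c in ["top","scene"]:
    f=cams.grab_frame(c); save(f,c+"0"); C=cloud(f)
    print(c,f["fx"],f["k1"],np.round(-np.array(f["R"]).T@f["t"]))
    for l in ["sleeve_a","stub_a","hub","tray_sleeves","tray_stubs","tray_hubs","tape_roll","jar"]:
        for r in spotter.trace(f,l):
            P=C[r["region"]]; P=P[~np.isnan(P[:,0])]
            zt=np.percentile(P[:,2],95); T=P[P[:,2]>zt-6]
            print(l,round(r["p"],2),r["rect"],"z",np.round(zt),"topc",np.round((T.min(0)+T.max(0))/2)[:2],"ext",np.round(np.ptp(T,0))[:2])
E
```

```text
0.0 [232.77973205 579.7887852  403.99265931] [-3.14024677e+00 -1.75983183e-05  2.75977971e+00] [-0.32786654 -0.91829702 -0.37705496] 91.59546621751387
top 423.10964833663166 -0.017485023812233283 [357. -14. 944.]
sleeve_a 0.76 [224.7, 178.2, 248.1, 199.5] z 52.0 topc [455.  94.] ext [34. 35.]
sleeve_a 0.46 [278.2, 170.1, 293.1, 190.3] z 51.0 topc [473.  -6.] ext [34. 32.]
sleeve_a 0.44 [295.9, 203.0, 314.4, 219.1] z 51.0 topc [401. -54.] ext [34. 32.]
stub_a 0.75 [326.2, 173.4, 344.7, 193.2] z 52.0 topc [ 456. -114.] ext [34. 34.]
stub_a 0.6 [372.5, 198.1, 393.5, 216.2] z 51.0 topc [ 406. -219.] ext [34. 34.]
hub 0.55 [412.8, 202.6, 432.7, 225.8] z 51.0 topc [ 388. -307.] ext [23. 23.]
tray_sleeves 0.73 [229.1, 87.8, 325.3, 141.5] z 46.0 topc [632. -59.] ext [36. 34.]
tray_sleeves 0.55 [94.3, 284.3, 186.8, 327.6] z 47.0 topc [208. 260.] ext [36. 33.]
tray_stubs 0.61 [346.9, 87.7, 439.2, 140.0] z 53.0 topc [ 635. -192.] ext [35. 35.]
tray_stubs 0.23 [278.4, 168.6, 292.6, 188.6] z 51.0 topc [473.  -5.] ext [34. 28.]
tray_hubs 0.57 [127.1, 96.8, 212.2, 137.9] z 53.0 topc [623. 250.] ext
[... 757 characters left out ...]
] z 51.0 topc [ 407. -220.] ext [36. 34.]
hub 0.64 [124.4, 252.7, 154.6, 285.9] z 51.0 topc [ 389. -308.] ext [23. 21.]
tray_sleeves 0.97 [287.4, 134.9, 345.4, 170.2] z 49.0 topc [210. 259.] ext [35. 35.]
tray_sleeves 0.8 [295.8, 232.7, 375.6, 309.2] z 51.0 topc [632. -60.] ext [36. 36.]
tray_sleeves 0.74 [282.4, 213.9, 299.0, 242.9] z 50.0 topc [475.  -8.] ext [34. 36.]
tray_stubs 0.65 [161.2, 295.5, 291.6, 382.3] z 53.0 topc [ 636. -193.] ext [36. 37.]
tray_hubs 0.67 [376.7, 195.3, 460.2, 248.3] z 50.0 topc [624. 245.] ext [ 25. 147.]
tape_roll 0.98 [342.2, 187.2, 365.0, 209.0] z 26.0 topc [459. 202.] ext [55. 53.]
jar 0.63 [353.0, 153.8, 370.8, 185.7] z 60.0 topc [402. 305.] ext [36. 34.]
```

View pics/top0.png

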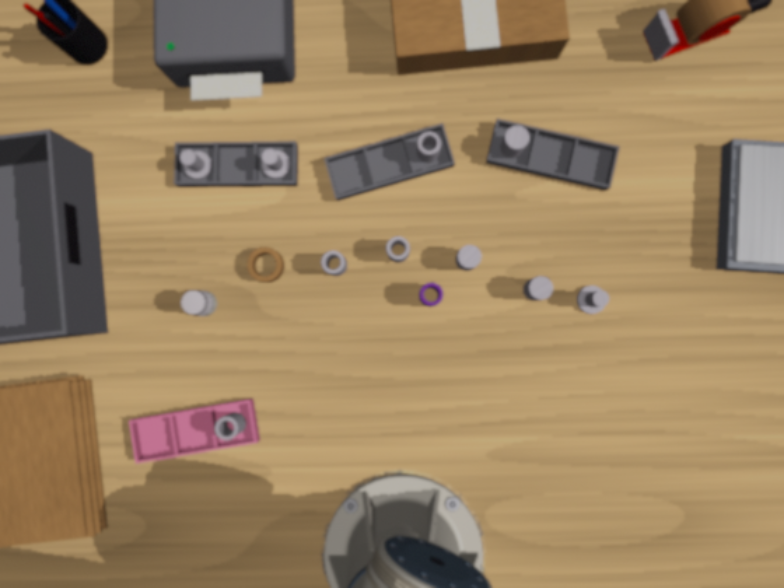

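View pics/scene0.png

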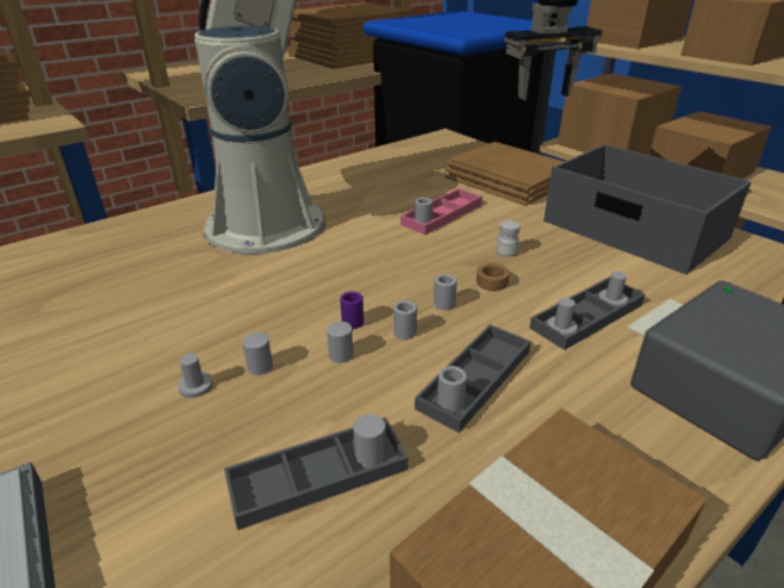

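Run:
```python
from h import *
f=cams.grab_frame("top"); C=cloud(f)
# rim fit of trays: rim-high points (z 16-26) in x 570-700
for nm,(x0,x1,y0,y1) in dict(hubs=(560,700,120,370),sleeves=(560,700,-150,120),stubs=(560,700,-370,-150),pink=(100,300,180,420)).items():
    z=C[...,2]; m=(z>17)&(z<27)&(C[...,0]>x0)&(C[...,0]<x1)&(C[...,1]>y0)&(C[...,1]<y1)
    r=cv2.minAreaRect(C[m][:,:2].astype(np.float32)); print(nm,m.sum(),r)
    print(f["pixels"][m].mean(0))
m=(C[...,2]>46)&(C[...,2]<56)
for nm,(x,y) in dict(s1=(455,93),s2=(474,-7),s3=(401,-55)).items():
    k=m&(np.hypot(C[...,0]-x,C[...,1]-y)<25); print(nm,f["pixels"][k].mean(0), cv2.minEnclosingCircle(C[k][:,:2].astype(np.float32)))
```

```text
hubs 638 ((623.0857543945312, 249.67926025390625), (195.83184814453125, 69.36958312988281), 87.79090881347656)
[99.17868339 93.87774295 92.65203762]
sleeves 631 ((616.4934692382812, 3.8081207275390625), (70.3430404663086, 196.1674346923828), 14.470620155334473)
[99.89223455 94.25356577 92.69889065]
stubs 662 ((618.4729614257812, -254.28292846679688), (197.32337951660156, 70.42393493652344), 74.73968505859375)
[100.02114804  93.48338369  90.12990937]
pink 609 ((198.43704223632812, 325.08026123046875), (68.62278747558594, 196.244140625), 8.62096881866455)
[167.31034483 104.66009852 123.20689655]
s1 [153.95901639 146.63934426 148.7295082 ] ((455.02020263671875, 94.02745819091797), 17.560165405273438)
s2 [154.96460177 147.10619469 148.6460177 ] ((473.26934814453125, -5.868002891540527), 17.80721664428711)
s3 [114.20338983  67.40677966 127.05932203] ((401.3101501464844, -53.89066696166992), 17.622100830078125)
```

The top view shows the decoys clearly. The purple sleeve is at (430,294) and the pink tray at (193,430). The true sleeves are at (333,262) and (398,248), and the two cameras agree to about 2 mm. Next I check the heights behind the trays and start moving.

Run:
```python
from h import *
f=cams.grab_frame("scene"); g=cams.grab_frame("top")
for C in (cloud(f),cloud(g)):
  for y0 in range(-360,360,60):
    k=(C[...,1]>y0)&(C[...,1]<y0+60)&(C[...,2]>75)&(C[...,2]<300)&(C[...,0]>560)&(C[...,0]<900)
    if k.sum()>5: print(y0,round(np.percentile(C[k][:,0],2)),round(np.percentile(C[k][:,2],98)),end=' | ')
  print()
```

```text
120 760 101 | 180 761 101 | 240 760 101 | 300 759 102 | 
120 753 102 | 180 753 102 | 240 753 102 | 300 753 102 |
```

Request:
{"fn": "step_arm", "kwargs": {"deltas": "80 -388 -369.5 105 68.1; 80 -388 -369.5 105 68.1; 80 -388 -369.5 105 68.1; 80 -388 -369.5 105 68.1; 80 -388 -369.5 105 68.1; 80 -388 -369.5 105 68.1; 80 -388 -369.5 105 68.1; 80 -388 -369.5 105 68.1", "squeeze": 25}}

```text
time_s: 1.85
ee_pos: [396.3, 221.1, 327.8]
eef_rot: [3.141, -0.0, 1.565]
wrist_force: [0.6, 0.5, -0.1]
finger_gap: 79.6
```

Request:
{"fn": "step_arm", "kwargs": {"deltas": "80 -112 52 24 0; 80 -112 52 24 0; 80 -112 52 24 0; 80 -112 52 24 0; 80 -112 52 24 0; 80 -112 52 24 0"}}

```text
time_s: 2.45
ee_pos: [447.6, 111.6, 304.0]
eef_rot: [3.141, -0.0, 1.572]
wrist_force: [-0.1, -0.4, 0.3]
finger_gap: 80.0
```

```bash
cat >> h.py <<'E'
def circ(C,x,y,z0=44,z1=60,r=28):
    k=(C[...,2]>z0)&(C[...,2]<z1)&(np.hypot(C[...,0]-x,C[...,1]-y)<r)
    if k.sum()<10: return None
    (c,rad)=cv2.minEnclosingCircle(C[k][:,:2].astype(np.float32)); return np.round(c,1),round(rad,1),int(k.sum())
E
python3 - <<'E'
from h import *
f=cams.grab_frame("wrist"); save(f,"w1"); C=cloud(f); s=env.read_state(); print(s["ee_pos"])
for p in [(455.5,93),(474,-7)]: print(circ(C,*p))
print(np.nanmin(C.reshape(-1,3),0),np.nanmax(C.reshape(-1,3),0))
E
```

```text
[447.5863766  111.8264915  304.01964604]
(array([457.7,  92.1]), 17.8, 1176)
(array([475.7, -16.7]), 14.8, 260)
[ 184.25104402 -122.20661169   -3.2617435 ] [711.95045172 268.40023375 238.34494885]
```

View pics/w1.png

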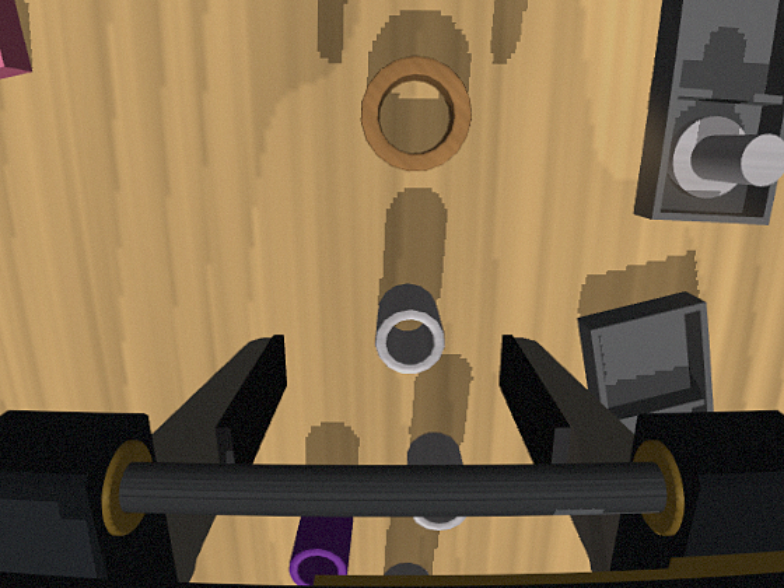

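The wrist view shows the grey sleeve between the jaws at (410,340), with its top centre near (456.5, 92.3), which fits the top and scene views.

Request:
{"fn": "step_arm", "kwargs": {"deltas": "80 -19.4 9 20 0; 80 -19.4 9 55 0; 80 -19.4 9 90 0; 80 -19.4 9 90 0; 20 -19.4 9 90 0; 20 -19.4 9 90 0; 20 -19.4 9 90 0; 20 -19.4 9 90 0"}}

```text
time_s: 3.3
ee_pos: [457.3, 91.7, 215.0]
eef_rot: [3.139, -0.0, 1.571]
wrist_force: [0.1, 0.1, -0.1]
finger_gap: 49.8
```

Request:
{"fn": "step_arm", "kwargs": {"deltas": "20 0 0 0 0; 20 0 0 0 0; 20 0 0 -5 0; 20 0 0 -40 0; 20 0 0 -80 0; 20 0 0 -80 0"}}

```text
time_s: 3.9
ee_pos: [458.5, 91.8, 298.0]
eef_rot: [3.135, -0.001, 1.571]
wrist_force: [0.6, -0.5, -2.1]
finger_gap: 34.6
```

Request:
{"fn": "step_arm", "kwargs": {"deltas": "20 -26 143 0 0; 20 -26 143 0 0; 20 -26 143 0 0; 20 -26 143 0 0; 20 -26 143 30 0; 20 -26 143 30 0"}}

```text
time_s: 4.5
ee_pos: [597.7, 65.2, 259.9]
eef_rot: [-3.134, 0.001, 1.571]
wrist_force: [-1.2, -0.4, -2.5]
finger_gap: 34.7
```

Run:
```python
from h import *
f=cams.grab_frame("wrist"); save(f,"w2"); s=env.read_state(); print(s["ee_pos"],s["finger_gap"],s["wrist_force"])
```

```text
[598.13752373  65.4002457  261.56220982] 34.71868311613288 [ 0.26311258  0.39841095 -1.62827859]
```

View pics/w2.png

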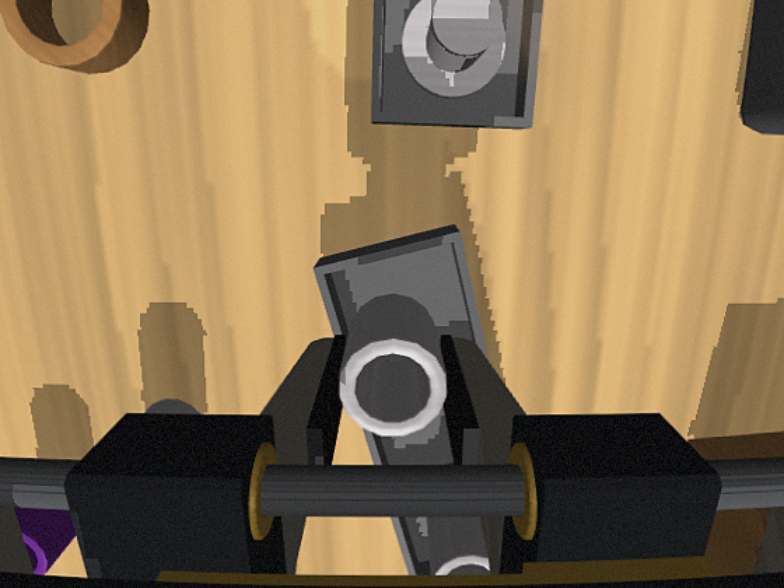

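The picture shows the sleeve held upright over the free end pocket at (393,385).

Request:
{"fn": "step_arm", "kwargs": {"deltas": "20 0.5 2.5 15 0; 20 0.5 2.5 30 0; 20 0.5 2.5 40 0; 20 0.5 2.5 42 0; 20 0.5 2.5 42 0; 20 0.5 2.5 42 0"}}

```text
time_s: 5.15
ee_pos: [602.6, 66.1, 222.1]
eef_rot: [3.141, -0.0, 1.571]
wrist_force: [0.5, -0.1, -3.0]
finger_gap: 34.8
```

Request:
{"fn": "step_arm", "kwargs": {"deltas": "20 0 -1 2 0; 20 0 -1 3 0; 20 0 -1 3.5 0; 20 0 -1 3.5 0"}}

```text
time_s: 5.55
ee_pos: [601.4, 66.1, 218.3]
eef_rot: [3.141, 0.0, 1.571]
wrist_force: [-0.7, -0.1, -1.0]
finger_gap: 34.6
```

Request:
{"fn": "step_arm", "kwargs": {"deltas": "56 0 0 0 0; 56 0 0 0 0; 56 0 0 0 0; 56 0 0 -2 0; 56 0 0 -40 0; 56 0 0 -80 0; 56 0 0 -80 0; 56 0 0 -80 0"}}

```text
time_s: 6.35
ee_pos: [601.6, 66.1, 299.3]
eef_rot: [3.139, -0.0, 1.571]
wrist_force: [-0.4, -0.2, -0.8]
finger_gap: 56.2
```

Request:
{"fn": "step_arm", "kwargs": {"deltas": "80 -73 -127.5 0 0; 80 -73 -127.5 0 0; 80 -73 -127.5 0 0; 80 -73 -127.5 0 0; 80 -73 -127.5 0 0; 80 -73 -127.5 0 0"}}

```text
time_s: 6.95
ee_pos: [474.7, -6.8, 297.9]
eef_rot: [3.141, -0.0, 1.571]
wrist_force: [0.9, 0.3, 0.3]
finger_gap: 79.7
```

Run:
```python
from h import *
f=cams.grab_frame("wrist"); C=cloud(f); s=env.read_state(); print(s["ee_pos"],circ(C,474,-7))
g=cams.grab_frame("top"); C=cloud(g); print(circ(C,474,-7),"placed",circ(C,601,66,48),circ(C,401,-54), circ(C,456.5,-114.5))
```

```text
[474.82584884  -6.67848113 297.97994659] (array([476. ,  -7.9]), 18.0, 1252)
None placed None None None
```

Aligned to about 1 mm.

Request:
{"fn": "step_arm", "kwargs": {"deltas": "80 -0.8 0.5 30 0; 80 -0.8 0.5 60 0; 80 -0.8 0.5 83 0; 80 -0.8 0.5 84 0; 20 -0.8 0.5 84 0; 20 -0.8 0.5 84 0; 20 -0.8 0.5 84 0; 20 -0.8 0.5 84 0"}}

```text
time_s: 7.85
ee_pos: [474.8, -7.8, 215.2]
eef_rot: [3.14, 0.0, 1.571]
wrist_force: [-0.3, -0.3, -0.6]
finger_gap: 50.0
```

Request:
{"fn": "step_arm", "kwargs": {"deltas": "20 0 0 0 0; 20 0 0 0 0; 20 0 0 -5 0; 20 0 0 -40 0; 20 0 0 -80 0; 20 0 0 -80 0"}}

```text
time_s: 8.45
ee_pos: [476.0, -7.8, 298.5]
eef_rot: [3.135, 0.0, 1.571]
wrist_force: [0.5, 1.1, -2.8]
finger_gap: 36.0
```

Request:
{"fn": "step_arm", "kwargs": {"deltas": "20 11.5 141.5 0 0; 20 11.5 141.5 0 0; 20 11.5 141.5 0 0; 20 11.5 141.5 0 0; 20 11.5 141.5 30 0; 20 11.5 141.5 30 0; 20 11.5 141.5 30 0"}}

```text
time_s: 9.15
ee_pos: [614.8, 3.7, 263.3]
eef_rot: [-3.138, 0.0, 1.571]
wrist_force: [-0.2, -0.2, -1.2]
finger_gap: 36.0
```

Run:
```python
from h import *
f=cams.grab_frame("wrist"); save(f,"w3"); s=env.read_state(); print(s["ee_pos"],s["finger_gap"],s["wrist_force"])
C=cloud(f); print(circ(C,601,66,48,60))
```

```text
[615.34715613   3.71612661 264.2599049 ] 36.04986993708552 [ 0.39759658 -0.1510023  -2.79109015]
(array([602.6,  66.4]), 17.9, 2036)
```

View pics/w3.png

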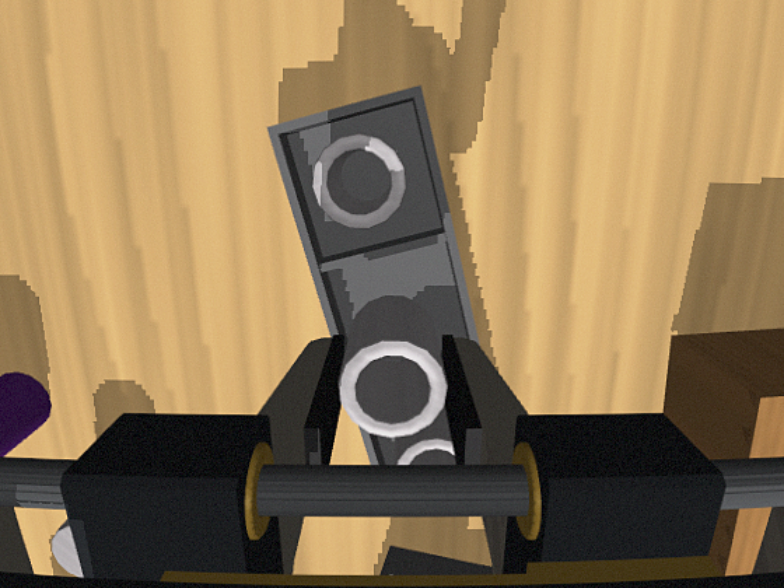

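The first sleeve stands centred in the end pocket at (360,180), and the second is held over the middle pocket at (393,388).

Request:
{"fn": "step_arm", "kwargs": {"deltas": "20 0.3 1 15 0; 20 0.3 1 30 0; 20 0.3 1 40 0; 20 0.3 1 43 0; 20 0.3 1 45 0; 20 0.3 1 46 0; 20 0.3 1 46 0"}}

```text
time_s: 9.9
ee_pos: [616.9, 4.1, 218.8]
eef_rot: [-3.141, 0.0, 1.571]
wrist_force: [0.3, -0.4, -1.2]
finger_gap: 35.8
```

Request:
{"fn": "step_arm", "kwargs": {"deltas": "56 0 0 0 0; 56 0 0 0 0; 56 0 0 0 0; 56 0 0 -2 0; 56 0 0 -40 0; 56 0 0 -80 0; 56 0 0 -80 0; 56 0 0 -80 0"}}

```text
time_s: 10.7
ee_pos: [617.2, 4.1, 299.3]
eef_rot: [3.139, 0.0, 1.571]
wrist_force: [0.2, -0.2, 0.2]
finger_gap: 56.0
```

Request:
{"fn": "step_arm", "kwargs": {"deltas": "80 -118.6 -160 0 0; 80 -118.6 -160 0 0; 80 -118.6 -160 0 0; 80 -118.6 -160 0 0; 80 -118.6 -160 0 0; 80 -118.6 -160 0 0; 80 -118.6 -160 0 0"}}

```text
time_s: 11.4
ee_pos: [457.6, -114.4, 297.9]
eef_rot: [3.142, -0.0, 1.571]
wrist_force: [0.5, 0.5, -0.5]
finger_gap: 79.9
```

Run:
```python
from h import *
f=cams.grab_frame("wrist"); C=cloud(f); s=env.read_state(); print(s["ee_pos"],circ(C,457,-115))
```

```text
[ 457.85551815 -114.17872178  297.94110169] (array([ 459.2, -115.8]), 17.9, 2097)
```

Stubs are heavier, so I raise the squeeze to 35 N.

Request:
{"fn": "step_arm", "kwargs": {"deltas": "80 -1 0.7 30 0; 80 -1 0.7 60 0; 80 -1 0.7 83 0; 80 -1 0.7 84 0; 20 -1 0.7 84 0; 20 -1 0.7 84 0; 20 -1 0.7 84 0; 20 -1 0.7 84 0", "squeeze": 35}}

```text
time_s: 12.25
ee_pos: [458.1, -115.6, 215.2]
eef_rot: [3.14, 0.0, 1.571]
wrist_force: [-0.7, 0.5, 0.5]
finger_gap: 50.0
```

Request:
{"fn": "step_arm", "kwargs": {"deltas": "20 0 0 0 0; 20 0 0 0 0; 20 0 0 -5 0; 20 0 0 -40 0; 20 0 0 -80 0; 20 0 0 -80 0; 20 0 0 -80 0"}}

```text
time_s: 12.95
ee_pos: [457.6, -115.6, 294.8]
eef_rot: [3.14, 0.0, 1.571]
wrist_force: [-0.6, -0.6, -3.3]
finger_gap: 35.4
```

Request:
{"fn": "step_arm", "kwargs": {"deltas": "20 -138.7 160.5 0 0; 20 -138.7 160.5 0 0; 20 -138.7 160.5 0 0; 20 -138.7 160.5 0 0; 20 -138.7 160.5 0 0; 20 -138.7 160.5 30 0; 20 -138.7 160.5 30 0; 20 -138.7 160.5 30 0"}}

```text
time_s: 13.75
ee_pos: [617.0, -253.6, 262.2]
eef_rot: [-3.137, -0.002, 1.571]
wrist_force: [0.5, -0.1, -3.4]
finger_gap: 35.3
```

Run:
```python
from h import *
f=cams.grab_frame("wrist"); save(f,"w4"); s=env.read_state(); print(s["ee_pos"],s["finger_gap"],s["wrist_force"])
```

```text
[ 617.55371939 -253.71034484  263.56193806] 34.96424675805808 [ 0.53038541  1.14764698 -3.37436111]
```

View pics/w4.png

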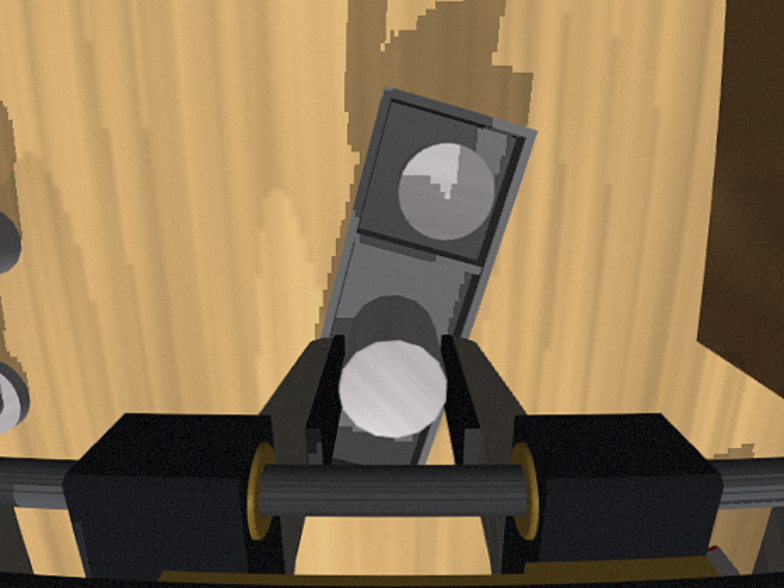

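The stub is held over the middle pocket at (393,388), with the sample behind it at (447,190).

Request:
{"fn": "step_arm", "kwargs": {"deltas": "20 -0.5 0.7 15 0; 20 -0.5 0.7 30 0; 20 -0.5 0.7 40 0; 20 -0.5 0.7 43 0; 20 -0.5 0.7 45 0; 20 -0.5 0.7 46 0; 20 -0.5 0.7 46 0"}}

```text
time_s: 14.5
ee_pos: [619.1, -254.8, 218.8]
eef_rot: [3.141, 0.0, 1.571]
wrist_force: [0.3, -0.7, -3.5]
finger_gap: 35.3
```

Request:
{"fn": "step_arm", "kwargs": {"deltas": "56 0 0 0 0; 56 0 0 0 0; 56 0 0 0 0; 56 0 0 -2 0; 56 0 0 -40 0; 56 0 0 -80 0; 56 0 0 -80 0; 56 0 0 -80 0"}}

```text
time_s: 15.3
ee_pos: [619.2, -254.8, 299.5]
eef_rot: [3.139, 0.001, 1.571]
wrist_force: [0.3, 0.2, 0.4]
finger_gap: 56.1
```

Request:
{"fn": "step_arm", "kwargs": {"deltas": "80 34.8 -211 0 0; 80 34.8 -211 0 0; 80 34.8 -211 0 0; 80 34.8 -211 0 0; 80 34.8 -211 0 0; 80 34.8 -211 0 0; 80 34.8 -211 0 0"}}

```text
time_s: 16.0
ee_pos: [409.1, -220.5, 298.3]
eef_rot: [3.14, 0.001, 1.571]
wrist_force: [0.9, -0.2, -0.2]
finger_gap: 79.7
```

Run:
```python
from h import *
f=cams.grab_frame("wrist"); C=cloud(f); s=env.read_state(); print(s["ee_pos"],circ(C,407,-220))
```

```text
[ 409.500001   -220.59912432  298.29824047] (array([ 408.2, -221. ]), 18.0, 2098)
```

Request:
{"fn": "step_arm", "kwargs": {"deltas": "80 0 -1.5 30 0; 80 0 -1.5 60 0; 80 0 -1.5 83 0; 80 0 -1.5 84 0; 20 0 -1.5 84 0; 20 0 -1.5 84 0; 20 0 -1.5 84 0; 20 0 -1.5 84 0"}}

```text
time_s: 16.85
ee_pos: [406.8, -220.2, 215.2]
eef_rot: [3.14, 0.001, 1.571]
wrist_force: [1.1, -1.0, 0.3]
finger_gap: 50.1
```

Request:
{"fn": "step_arm", "kwargs": {"deltas": "20 0 0 0 0; 20 0 0 0 0; 20 0 0 -5 0; 20 0 0 -40 0; 20 0 0 -80 0; 20 0 0 -80 0; 20 0 0 -80 0"}}

```text
time_s: 17.55
ee_pos: [406.2, -220.0, 294.6]
eef_rot: [3.14, 0.001, 1.571]
wrist_force: [0.4, 0.4, -4.5]
finger_gap: 35.8
```

Request:
{"fn": "step_arm", "kwargs": {"deltas": "20 -96 195 0 0; 20 -96 195 0 0; 20 -96 195 0 0; 20 -96 195 0 0; 20 -96 195 0 0; 20 -96 195 30 0; 20 -96 195 30 0; 20 -96 195 30 0"}}

```text
time_s: 18.35
ee_pos: [600.2, -315.3, 261.6]
eef_rot: [-3.137, -0.003, 1.571]
wrist_force: [0.7, 0.5, -3.6]
finger_gap: 35.5
```

Run:
```python
from h import *
f=cams.grab_frame("wrist"); save(f,"w5"); s=env.read_state(); print(s["ee_pos"],s["finger_gap"],s["wrist_force"])
print(circ(cloud(f),618,-254,48,60))
```

```text
[ 600.68839107 -315.54919459  263.11627236] 35.41599997716598 [-0.32029932 -0.40180777 -3.81458317]
(array([ 620. , -255.5]), 17.9, 3539)
```

View pics/w5.png

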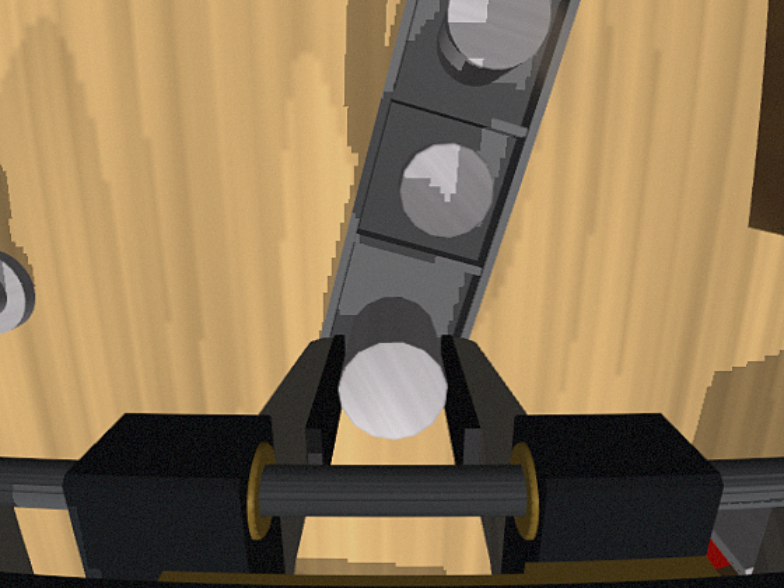

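The first stub stands centred in the middle pocket at (447,190), and the second is over the end pocket at (393,390).

Request:
{"fn": "step_arm", "kwargs": {"deltas": "20 0 0.7 15 0; 20 0 0.7 30 0; 20 0 0.7 40 0; 20 0 0.7 43 0; 20 0 0.7 45 0; 20 0 0.7 46 0; 20 0 0.7 46 0"}}

```text
time_s: 19.1
ee_pos: [602.3, -316.0, 218.8]
eef_rot: [3.141, 0.0, 1.571]
wrist_force: [-0.3, -0.5, -2.2]
finger_gap: 35.7
```

Request:
{"fn": "step_arm", "kwargs": {"deltas": "56 0 0 0 0; 56 0 0 0 0; 56 0 0 0 0; 56 0 0 -2 0; 56 0 0 -40 0; 56 0 0 -80 0; 56 0 0 -80 0; 56 0 0 -80 0"}}

```text
time_s: 19.9
ee_pos: [602.4, -316.1, 299.5]
eef_rot: [3.139, 0.001, 1.571]
wrist_force: [-0.2, 1.0, -0.5]
finger_gap: 55.7
```

Request:
{"fn": "step_arm", "kwargs": {"deltas": "80 8.5 -213 0 0; 80 8.5 -213 0 0; 80 8.5 -213 0 0; 80 8.5 -213 0 0; 80 8.5 -213 0 0; 80 8.5 -213 0 0; 80 8.5 -213 0 0"}}

```text
time_s: 20.6
ee_pos: [390.1, -308.0, 298.1]
eef_rot: [3.141, 0.0, 1.571]
wrist_force: [-0.3, -1.1, 0.5]
finger_gap: 79.6
```

Run:
```python
from h import *
f=cams.grab_frame("wrist"); C=cloud(f); s=env.read_state(); print(s["ee_pos"],circ(C,389,-308))
```

```text
[ 390.57979376 -308.00068046  298.1887414 ] (array([ 389.4, -309.2]), 12.3, 1002)
```

Request:
{"fn": "step_arm", "kwargs": {"deltas": "80 -0.7 -1 30 0; 80 -0.7 -1 60 0; 80 -0.7 -1 83 0; 80 -0.7 -1 84 0; 10 -0.7 -1 84 0; 10 -0.7 -1 84 0; 10 -0.7 -1 84 0; 10 -0.7 -1 84 0"}}

```text
time_s: 21.45
ee_pos: [388.5, -308.5, 215.2]
eef_rot: [3.14, 0.001, 1.571]
wrist_force: [-0.1, -0.5, 0.4]
finger_gap: 49.9
```

Request:
{"fn": "step_arm", "kwargs": {"deltas": "10 0 0 0 0; 10 0 0 0 0; 10 0 0 0 0; 10 0 0 0 0; 10 0 0 -5 0; 10 0 0 -40 0; 10 0 0 -80 0; 10 0 0 -85 0"}}

```text
time_s: 22.25
ee_pos: [389.2, -309.1, 303.1]
eef_rot: [3.137, 0.004, 1.571]
wrist_force: [-0.5, -0.4, -1.7]
finger_gap: 23.1
```

Request:
{"fn": "step_arm", "kwargs": {"deltas": "10 280 117 0 0; 10 280 117 0 0; 10 280 117 0 0; 10 280 117 0 0; 10 280 117 0 0; 10 280 117 0 0; 10 280 117 0 0; 10 280 117 0 0"}}

```text
time_s: 23.05
ee_pos: [504.8, -26.9, 298.4]
eef_rot: [-3.14, 0.0, 1.574]
wrist_force: [-0.3, 0.2, -1.9]
finger_gap: 23.3
```

Request:
{"fn": "step_arm", "kwargs": {"deltas": "10 278 117 0 0; 10 278 117 0 0; 10 278 117 0 0; 10 278 117 0 0; 10 278 117 0 0; 10 278 117 0 0; 10 278 117 0 0; 10 278 117 0 0"}}

```text
time_s: 23.85
ee_pos: [621.9, 248.9, 298.0]
eef_rot: [-3.14, 0.001, 1.572]
wrist_force: [0.8, -0.7, -3.4]
finger_gap: 23.2
```

Run:
```python
from h import *
f=cams.grab_frame("wrist"); save(f,"w6"); s=env.read_state(); print(s["ee_pos"],s["eef_rot"],s["finger_gap"],s["wrist_force"])
C=cloud(f); print(circ(C,623,314,46,60,20))
```

```text
[621.49559829 248.08221904 298.14435862] [-3.13934795e+00  1.52596098e-03  1.57061450e+00] 23.659878218844934 [-0.64718168 -1.14100359 -2.69481582]
(array([627.3, 311.9]), 12.1, 1197)
```

View pics/w6.png

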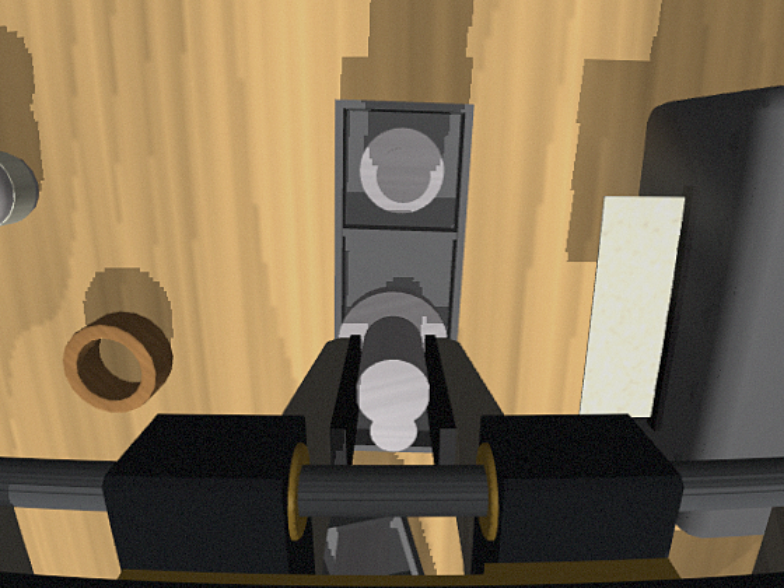

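The hub is held over the middle pocket at (393,390), with a sample on each side and the neighbouring sample where expected.

Request:
{"fn": "step_arm", "kwargs": {"deltas": "10 0.7 1 30 0; 10 0.7 1 55 0; 10 0.7 1 68 0; 10 0.7 1 74 0; 10 0.7 1 76 0; 10 0.7 1 76 0; 10 0.7 1 76 0"}}

```text
time_s: 24.6
ee_pos: [623.3, 250.6, 224.4]
eef_rot: [3.14, -0.001, 1.571]
wrist_force: [0.7, 0.3, -2.6]
finger_gap: 23.1
```

Request:
{"fn": "step_arm", "kwargs": {"deltas": "10 0 0 2 0; 10 0 0 4 0; 10 0 0 5.5 0; 10 0 0 5.5 0; 10 0 0 5.5 0"}}

```text
time_s: 25.1
ee_pos: [622.9, 250.7, 218.4]
eef_rot: [3.141, -0.0, 1.571]
wrist_force: [-3.0, -1.2, 6.1]
finger_gap: 23.3
```

Request:
{"fn": "step_arm", "kwargs": {"deltas": "48 0 0 0 0; 48 0 0 0 0; 48 0 0 0 0; 48 0 0 -2 0; 48 0 0 -40 0; 48 0 0 -80 0; 48 0 0 -120 0; 48 0 0 -120 0"}}

```text
time_s: 25.9
ee_pos: [624.6, 251.3, 344.1]
eef_rot: [3.133, -0.004, 1.571]
wrist_force: [-0.1, 1.3, 0.2]
finger_gap: 48.5
```

Request:
{"fn": "step_arm", "kwargs": {"deltas": "48 0 -200 0 0; 48 0 -200 0 0; 48 0 -200 0 0; 48 0 -200 0 0; 48 0 -200 0 0; 48 0 -200 0 0; 48 0 -200 0 0"}}

```text
time_s: 26.6
ee_pos: [423.8, 250.8, 337.9]
eef_rot: [3.14, -0.001, 1.571]
wrist_force: [-0.9, 0.3, -0.3]
finger_gap: 48.1
```

Run:
```python
from h import *
s=env.read_state(); print(s["time_s"],s["ee_pos"],s["wrist_force"])
for c in ["scene","top"]:
    f=cams.grab_frame(c); save(f,c+"9"); C=cloud(f)
    for n,p in dict(s1=(600.5,66),s2=(616.5,4),t1=(618.5,-254),t2=(601.6,-316),hub=(623,249.5)).items():
        k=(np.hypot(C[...,0]-p[0],C[...,1]-p[1])<26)&(C[...,2]>44)&(C[...,2]<62)
        print(c,n,circ(C,*p,44,62,26), "ztop",np.round(np.median(C[k][:,2]),1) if k.any() else None)
    print("jar",circ(C,401,305,50,70,30),"tape",circ(C,458.5,204,16,30,35))
```

```text
26.6 [423.8150308  250.81292699 337.94857097] [-0.86049993  0.33243651 -0.27798428]
scene s1 (array([600.2,  65.8]), 18.5, 194) ztop 51.6
scene s2 (array([615.7,   4.4]), 19.0, 218) ztop 51.9
scene t1 (array([ 618.8, -254.3]), 18.7, 421) ztop 53.9
scene t2 (array([ 602.9, -315.9]), 18.2, 452) ztop 52.7
scene hub (array([619.8, 250.1]), 14.2, 99) ztop 52.8
jar (array([400.9, 304.7]), 19.1, 114) tape (array([459.5, 203. ]), 28.4, 226)
top s1 (array([600.1,  68.8]), 17.9, 146) ztop 52.3
top s2 (array([615.7,   6.5]), 18.1, 144) ztop 52.3
top t1 (array([ 618.8, -252.9]), 18.0, 244) ztop 53.1
top t2 (array([ 601.8, -315.1]), 18.3, 248) ztop 52.9
top hub (array([622.4, 250.5]), 12.4, 105) ztop 53.1
jar None tape (array([458.2, 205.7]), 28.2, 292)
```

View pics/scene9.png

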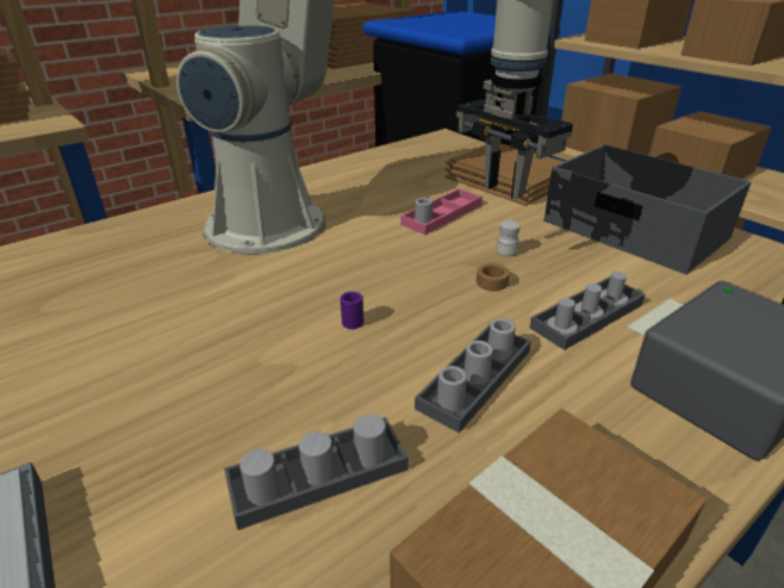

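The final view shows all three trays full, with every part upright. The jar, the tape roll and the purple sleeve are where they were, and the arm is clear.

```bash
python3 -c "
from h import *
print(workorder.finish_job())"
```

```text
the job is handed in; nothing more can be done
None
```

I sorted all five parts and handed the job in at about 27 s of the 112 s allowed. `finish_job` reports no verdict, so the checks below are my own.

- **Placement:** both sleeves, both stubs and the hub stand upright in free pockets of their own trays, one to a pocket. The last top and scene pictures put them within about 4 mm of the pocket centres. Their tops measured 52–54 mm above the bench, against 54 mm when seated on the tray floor.
- **Bystanders:** the tape roll and jar are where they started, to within 1–2 mm. The arm was blocking the jar in the last top picture, so its check comes from the scene camera only.
- **Decoys:** I did not touch the purple sleeve or the pink tray.
- **Arm and forces:** the arm finished clear of everything with only noise-level force readings. The highest wrist force reported after any move was about 6 N, when the hub was set down.

No check failed. The only disagreement was that the two cameras differed by about 3 mm on three parts: the hub in x and both sleeves in y. That is well inside the 15 mm tolerance.

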